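# Wedge the sprung catch open and take the forming block out of its jig

## Task

The forming block on the goldsmith's bench is locked in its jig by the red sprung catch. Without ramming it, push the wooden wedge nose first down the lane between the steel rail and the red jaw, fully home against the end stop, so that it holds the catch open by itself. Then lift the block out, set it down (not dropped) upright in the middle of the round cork pad and let go, leaving the wedge home and the catch open, the bench tools undisturbed.

Things in the scene. Friction and masses are not known exactly. Their poses are not given: they have to be found in the camera images.
- jig: Fixed grey plate, 160 (its x) x 360 (its y) x 12 mm; origin: centre of its underside, z up; place and yaw vary. All mm below are in its frame. On its top (z 12) stand, 34 tall: a steel rail x -29 to -15, y -70 to 42, the wedge's lane along its +x face; and a steel end stop across the lane (face y 30, x -15 to 2). The red catch is the lane's other side. Bare apron from y -180 to -70.
- lane_mouth (a point): Point on the plate's top (z 12) at x 2, y -70 in the jig's frame, axes as the jig's: the lane's mouth. The wedge goes in along +y. When home its tail end is flush here, its flat side on the rail, its long centre line at x 2.
- lane_end (a point): Point on the plate's top at x 2, y 30 in the jig's frame, level with the end stop's face. Axes as the jig's.
- catch (a joint): Travel of the red sprung catch along the jig's +x, in m: 0 shut, at most 0.028. The spring shuts it with 1.6 N at 0, 3 N at 0.018; a dark spring housing stands behind it, x 70 to 80, y -70 to 80, 34 tall, in the jig's frame. The lane is 16 mm wide with the catch shut; the 34 mm wedge home opens it by 0.018.
- catch_at (a point): Point on the red catch at the jig's origin when shut, with the jig's axes; it slides along the jig's +x. From it, mm: jaw x 1 to 27, y -70 to -35 (only this touches the wedge), top z 46 like the rail's; bar x 25 to 48, y -70 to 80, top z 42; riser at y 55 to 80; hook nose x -9 to 48, y 55 to 75, z 62.5 to 70.5. The nose overhangs the block's +x edge by 12 shut and clears it by 6 with the wedge home.
- hook_nose (a point): Top of the tip of the catch's hook nose: x -9, y 65, z 70.5 mm in the jig's frame when shut.
- pocket (a point): Centre of the block's pocket on the plate's top: x -15, y 105, z 12 mm in the jig's frame. Inside 40 (x) x 114 (y) mm, with a rim 6 mm thick and only 10 mm tall.
- wedge_mid (a point): Centre (17 mm up) of the loose pale wooden wedge: 100 mm long (its x, nose at +x), 34 tall, about 70 g. Tail x -50 to -10 is parallel, y -17 to 17; then its -y side slopes in to an 8 mm nose (y 9 to 17 at x 50); the +y side is flat all along and goes against the rail, so in the lane its x lies along the jig's +y. Starts on its underside on the bench, left or right of the jig.
- wedge_nose (a point): Middle of the wedge's nose end, at x 50, y 13 mm from wedge_mid, same axes.
- wedge: The wedge; origin at the centre of its underside, axes as wedge_mid. Pushing it along the lane takes about 5 to 15 N; friction keeps it where it is left. Rail and jaw are as tall as it, so fingers on its sides cannot follow it all the way in: its tail end has to be pushed.
- block_mid (a point): Centre (24 mm up) of the loose dark wooden forming block with two long grooves in its top: 110 mm long (its y), 36 wide (its x), 48 tall, about 160 g. It starts in the jig's pocket, standing on the plate's top, axes as the jig's. Above the pocket's rim its upper 38 mm can be gripped.
- block: The forming block; origin at the centre of its underside, axes as block_mid.
- pad_top (a point): Centre of the top of the fixed round cork pad, 130 mm across and 8 mm thick, left or right of the jig.
- mallet: Bystander: wooden mallet 240 mm long, lying on the left.
- pliers: Bystander: red-handled pliers about 150 mm long, lying on the right.
- jar: Bystander: amber glass jar 60 mm across and 60 tall, beyond on the left.
- anvil: Bystander: square steel bench block 80 x 80 x 22 mm, on the right.
- caliper: Bystander: caliper 170 mm long, lying beyond the jig.
Things that resemble listed ones, but are neither listed nor needed, are in the scene too. Of the things like the wedge, leave any that is purple; of the rest the smaller one is meant.

How it is judged:
By the outcome, as a careful person would: the job done as asked, in the order asked, and still so for the second after the job is handed in, with the robot touching nothing.
It also fails if it takes over 70 s, if anything falls off the work surface, if the arm or the gripper's body presses on something with over 40 N, if the wrist force passes 120 N, or if a joint passes its speed limit or range.

## Robot

A 6-joint arm with a two-finger parallel gripper is mounted at the origin on the work surface. World frame = base frame: x ahead of the robot, y to its left, z up, the work surface at z = 0. Lengths are in m, angles in rad, forces in N, time in s.
With the tool pointing down it reaches from about 0.2 to 0.875 m from the base axis. Payload 3.4 kg.
Tool frame: the origin (TCP) lies between the finger pads; the fingertips stand ahead of it and the grasp point (between the pads) lies 2 mm behind it (manip.tip_extent is the z of the fingertips in the tool frame, in m); z points along the fingers, y is the line along which they close (so a half turn about z gives the same grasp; the last joint's range is limited). The gripper opens to 94 mm and grips with 3 to 60 N. Pads are 16 mm wide; open, the fingers measure 119 mm over their backs; the gripper's body (75 mm by 177 mm) begins 78 mm behind the grasp point.
Start: joints at [1.085, 0.276, 1.505, -0, 1.361, -0.121], TCP at [0.205, 0.537, 0.222] pointing down, gripper open.
Joint ranges: [-2.89, 2.89], [-0.75, 2.08], [0.22, 2.7], [-1.18, 4.32], [0.11, 2.71], [-2.7, 2.7]. Speed limits (rad/s): [2.57, 2.57, 3.14, 3.14, 3.14, 3.14].

## Interface

Orientations are given as a rotation vector (axis times angle).
In Python, from bench import manip, get_image, sign_off gives the robot as it stands.
- The arm moves only by the tool jog_arm, never from a script. Its argument "deltas" is a list of rows, each an object of numbers: "x", "y", "z": the shift along the tool's x, y, z in mm; "yaw": the turn about the tool's z in rad. A call has exactly 10 rows; each row shifts and turns the commanded pose from where the row before left it, along the tool's axes as they then stand; what a row does not reach is not made up. A row lasts 1/8 s, in which the tool goes at most 62.5 mm and 10.7 degrees, less where a joint would pass 70% of its speed; a pose out of reach is approached as far as the arm can. A call is refused whole if a number of a shift passes 62.5 or a number of a turn 0.188, either way. A call with a gripper value outside its range is refused whole. "jaw" is the finger opening in mm, from 0 to 94, set as the call begins (left out, the last holds). The fingers move at their own pace and stop on an object; "force" is the grip in N (left out, the last holds). Time passes only in rows, so rows that do not move let the fingers close, or fill a call up. It gives the time, the measured TCP pose, the force, the opening and the grip force at its end, in the units of the state.
- manip.get_state(): the state, without advancing time (a new reading comes with each control period).
- get_image(name): name is "side" or "top" or "wrist"; returns a dict with "pixels" (384x512x3 uint8, red, green, blue), "camera_matrix" (3x3 intrinsics, pixels), "rvec" (rotation vector, rad) and "tvec" (3), from world to camera coordinates, as OpenCV has them; the wrist camera has in their place "tool_from_camera" (4x4, takes a point from camera to tool coordinates, whose origin is the TCP and whose axes are the flange's). Camera axes: x right, y down, z forward; pixel columns grow to the right and rows downward; lengths in m; the calibration is good to about 2 mm. A picture is of the moment at which its call begins: read the wrist's pose just before it. There is no depth.
- sign_off(): hands the job in; it is judged then, once.
The state is a dict: "time": time; "joint_positions": joint angles; "qvel": joint speeds; "effort": joint torques, N m; "ee_pos": TCP position; "tool_rot": TCP orientation; "wrist_force": force on the tool from outside, world axes, zero at the start; "wrist_torque": the same for the moment, N m; "width": finger opening in m; "gripper_force": force on a finger pad.
Only numpy, scipy, OpenCV 4.12 (cv2) and the standard library are available. Lean on these libraries where they do the work, as an engineer would, in place of code of your own. Each camera call takes 0.05 s, during which the arm holds its last target. There are 200 camera calls.

## Working session

There is one attempt and no reset: what is moved stays moved. The work goes in short steps, Python scripts to look and compute and a tool call to move; the robot and the scene stay as the last step left them, time stands still between calls to the robot, and variables do not carry over. Pictures are saved under pics/ and viewed, at most 11 in all, crops included, and the job is handed in when it is done.

Besides the shell and the picture viewer there is one more tool, called as name(argument=value, ...), one argument or row to a line, values as JSON. jog_arm: Moves the arm, as the interface text tells. Its arguments: {"type":"object","properties":{"deltas":{"type":"array"},"jaw":{"type":"number"},"force":{"type":"number"}},"required":["deltas"]}

```bash
ls; mkdir -p pics; cat > h.py <<'E'
import numpy as np, cv2
from bench import manip, get_image, sign_off
from scipy.spatial.transform import Rotation as R
E
python3 - <<'E'
from h import *
import pickle
d={}
for n in ("top","side"):
    i=get_image(n); d[n]=i
    cv2.imwrite(f"pics/{n}1.png",cv2.resize(i["pixels"][:,:,::-1],(800,600),interpolation=cv2.INTER_CUBIC))
    print(n,i["camera_matrix"],i["rvec"],i["tvec"])
pickle.dump(d,open("im1.pkl","wb"))
s=manip.get_state();print(s, manip.tip_extent)
print(R.from_rotvec(s["tool_rot"]).as_matrix().round(3))
E
```

```text
pics
top [[395.46092796   0.         252.03071196]
 [  0.         395.46092796 192.91312776]
 [  0.           0.           1.        ]] [ 2.14682879 -2.18092706  0.10233144] [-0.00557942  0.54686328  1.41411657]
side [[440.85283993   0.         261.80934726]
 [  0.         440.85283993 184.7608285 ]
 [  0.           0.           1.        ]] [ 2.21290693 -0.24625819  0.12290603] [-0.53625433  0.14650201  1.45013708]
{'time': 0.1, 'joint_positions': array([ 1.08502097e+00,  2.76475768e-01,  1.50597025e+00, -2.06230072e-05,
        1.36069607e+00, -1.21040002e-01]), 'qvel': array([ 0.0002751 , -0.00131754, -0.00484339, -0.00094677,  0.0014683 ,
        0.00104265]), 'effort': array([ 2.69888398e-03, -4.05453765e+01, -2.37779832e+01,  7.03031151e-02,
        2.98773777e-02, -2.16176022e-05]), 'ee_pos': array([0.2049162 , 0.53674386, 0.22173761]), 'tool_rot': array([-5.69667221e-01, -3.08905983e+00,  2.33181502e-03]), 'wrist_force': array([-0.47914092,  0.14524071, -0.11109735]), 'wrist_torque': array([ 0.03418085, -0.0225789 , -0.02826267]), 'gripper_force': 0.0, 'width': 0.09405121312308419} 0.017
[[-0.934  0.357 -0.001]
 [ 0.357  0.934 -0.001]
 [ 0.    -0.002 -1.   ]]
```

View pics/top1.png

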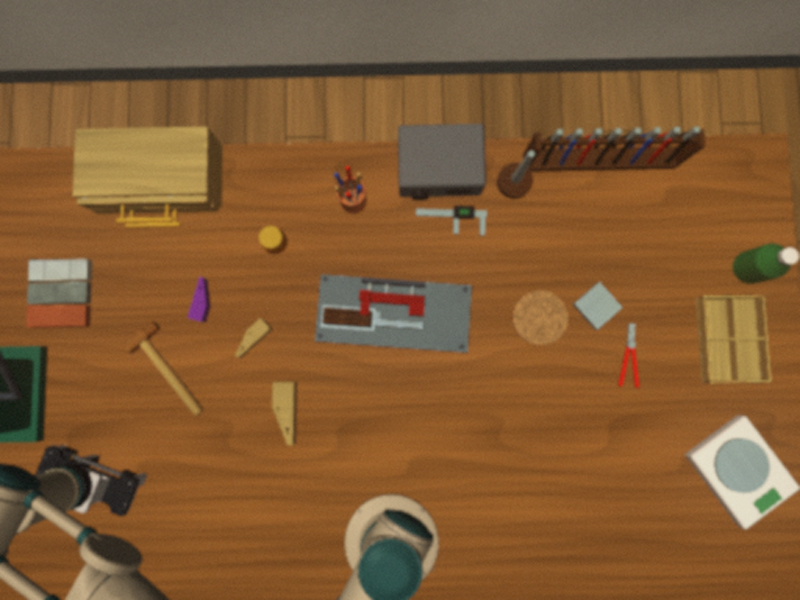

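View pics/side1.png

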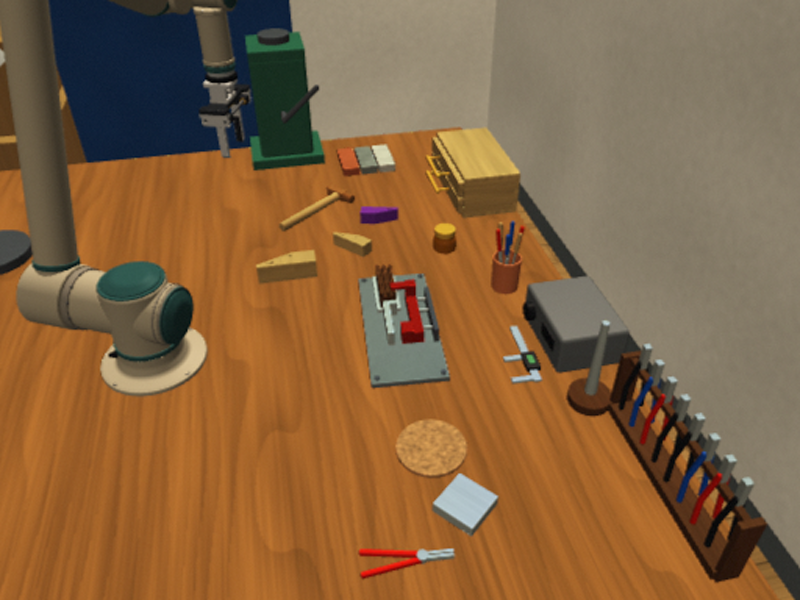

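The top view shows the jig centred near (393,313) with its block end left, the small wooden wedge at (252,338) with nose at (236,356), and the cork pad at (541,317). The side view agrees: wedge at (352,243), pad at (431,447). I'll enlarge the jig and wedge area.

```bash
python3 - <<'E'
from h import *
import pickle
p=pickle.load(open("im1.pkl","rb"))["top"]["pixels"]
c=p[165:240,145:305,::-1]
cv2.imwrite("pics/crop1.png",cv2.resize(c,None,fx=5,fy=5,interpolation=cv2.INTER_CUBIC))
E
```

```text
(no output)
```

View pics/crop1.png

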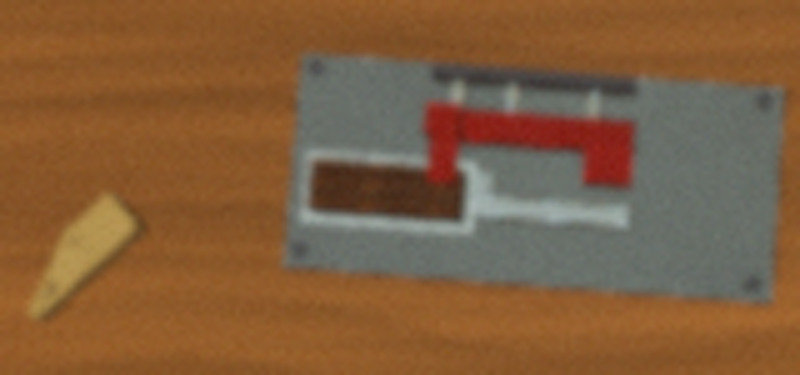

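The crop shows the plate corners at (303,57), (782,90), (772,302), (287,268) and the wedge's tail corners at (107,193) and (140,228), with its nose at (28,308) and (42,320).

```bash
cat >> h.py <<'E'
from scipy.optimize import least_squares
def fitpose(px,pts,K,Rm,t,x0):
    """fit x,y,yaw of planar object; pts in object frame (z = world height)"""
    px=np.array(px,float);pts=np.array(pts,float)
    def f(v):
        w=R.from_rotvec([0,0,v[2]]).apply(pts)+[v[0],v[1],0]
        c=w@Rm.T+t; c=c@K.T
        return (c[:,:2]/c[:,2:]-px).ravel()
    r=least_squares(f,x0); return r.x,r.fun.reshape(-1,2)
def wristcam(im,s):
    """world->cam for the wrist camera"""
    T=np.eye(4);T[:3,:3]=R.from_rotvec(s["tool_rot"]).as_matrix();T[:3,3]=s["ee_pos"]
    W=np.linalg.inv(T@im["tool_from_camera"]);return W[:3,:3],W[:3,3]
def ray(px,z,K,Rm,t):
    d=Rm.T@np.linalg.inv(K)@[px[0],px[1],1];o=-Rm.T@t
    return o+d*(z-o[2])/d[2]
def togo(target,yaw_y):
    """tool-frame shift in mm (current axes) and tool yaw so tool y has heading yaw_y (mod pi)"""
    s=manip.get_state();M=R.from_rotvec(s["tool_rot"]).as_matrix()
    d=M.T@(np.array(target)-s["ee_pos"])*1000
    h=np.arctan2(M[1,1],M[0,1]); dy=-((yaw_y-h+np.pi/2)%np.pi-np.pi/2)
    return d.round(1),round(dy,3)
E
python3 - <<'E'
from h import *
import pickle
i=pickle.load(open("im1.pkl","rb"))["top"]
K=i["camera_matrix"];Rm=R.from_rotvec(i["rvec"]).as_matrix();t=i["tvec"]
cr=lambda P:[((x+.5)/5-.5+145,(y+.5)/5-.5+165) for x,y in P]
print(fitpose(cr([(303,57),(782,90),(772,302),(287,268)]),[(.08,.18,.012),(.08,-.18,.012),(-.08,-.18,.012),(-.08,.18,.012)],K,Rm,t,[.5,0,0]))
w,e=fitpose(cr([(107,193),(140,228),(28,308),(42,320),(65,240)]),[(-.05,-.017,.034),(-.05,.017,.034),(.05,.009,.034),(.05,.017,.034),(-.01,-.017,.034)],K,Rm,t,[.5,.3,2.3])
print(w,e)
# pad by colour
hsv=cv2.cvtColor(i["pixels"],cv2.COLOR_RGB2HSV)
print("pad",ray((541*.64-.2,317*.64-.2),.008,K,Rm,t))
print(ray((514*.64-.2,317*.64-.2),.008,K,Rm,t),ray((568*.64-.2,317*.64-.2),.008,K,Rm,t))
print("big",ray((284*.64,412*.64),.04,K,Rm,t))
tgt=R.from_rotvec([0,0,w[2]]).apply([-.030,0,0])+[w[0],w[1],.15]
print(tgt,togo(tgt,w[2]+np.pi/2))
E
```

```text
(array([ 0.52104782, -0.01244662, -0.08417058]), array([[-0.40575864, -0.41966911],
       [ 0.79791198, -0.51627356],
       [ 0.34611098,  0.42229694],
       [-0.74240627,  0.46389391]]))
[0.46704201 0.32315429 2.31328519] [[ 0.23687122  0.0718304 ]
 [-0.08149445 -0.1357272 ]
 [ 0.35112839  1.29386824]
 [-0.97141424  0.51035022]
 [ 0.46751653 -1.75699256]]
pad [ 0.50704731 -0.3594855   0.008     ]
[ 0.50806466 -0.2960065   0.008     ] [ 0.50603085 -0.42290986  0.008     ]
big [0.29646006 0.23955394 0.04      ]
[0.48732572 0.30105065 0.15      ] (array([-347.9, -119.3,   71.9]), np.float64(0.464))
```

jog_arm(
  deltas=[
    {"x": -50, "y": -17},
    {"x": -50, "y": -17},
    {"x": -50, "y": -17},
    {"x": -50, "y": -17},
    {"x": -50, "y": -17},
    {"x": -50, "y": -17},
    {"x": -48, "y": -17},
    {"yaw": 0.155},
    {"yaw": 0.155},
    {"yaw": 0.154},
  ],
  jaw=60,
)

```text
$.deltas[0]: bad value
```

```bash
python3 - <<'E'
from h import *
import pickle
s=manip.get_state();i=get_image("wrist");pickle.dump((s,i),open("im2.pkl","wb"))
cv2.imwrite("pics/w2.png",cv2.resize(i["pixels"][:,:,::-1],(800,600),interpolation=cv2.INTER_CUBIC))
print(s["time"],s["ee_pos"],s["wrist_force"],s["joint_positions"],togo([.4873,.3011,.15],2.3133+np.pi/2))
E
```

```text
0.1 [0.2049162  0.53674386 0.22173761] [-0.47914092  0.14524071 -0.11109735] [ 1.08502097e+00  2.76475768e-01  1.50597025e+00 -2.06230072e-05
  1.36069607e+00 -1.21040002e-01] (array([-347.9, -119.4,   71.9]), np.float64(0.464))
```

View pics/w2.png

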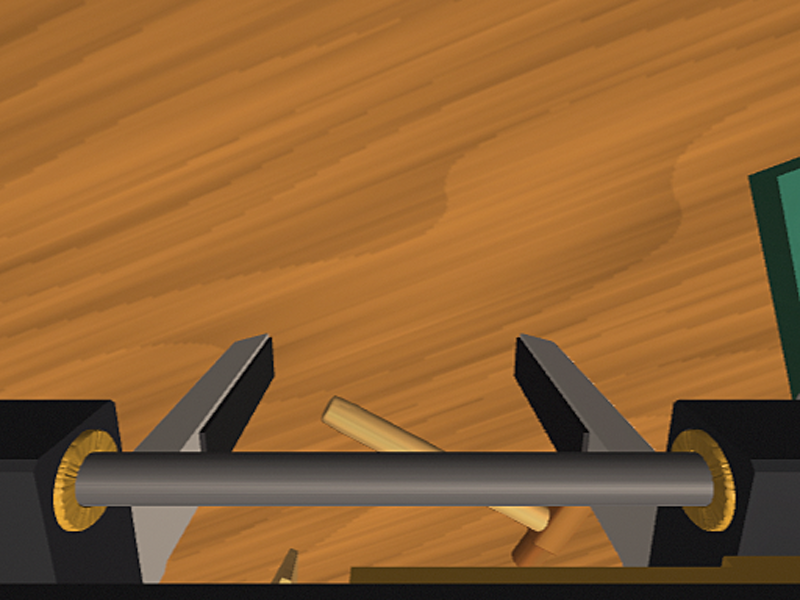

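The move was refused, since rows probably need all four keys. The wrist picture from the start pose shows the fingers at (270,340) and (515,340), with the mallet near (430,450).

jog_arm(
  deltas=[
    {"x": -50, "y": -17, "z": 0, "yaw": 0},
    {"x": -50, "y": -17, "z": 0, "yaw": 0},
    {"x": -50, "y": -17, "z": 0, "yaw": 0},
    {"x": -50, "y": -17, "z": 0, "yaw": 0},
    {"x": -50, "y": -17, "z": 0, "yaw": 0},
    {"x": -50, "y": -17, "z": 0, "yaw": 0},
    {"x": -48, "y": -17, "z": 0, "yaw": 0},
    {"x": 0, "y": 0, "z": 0, "yaw": 0.155},
    {"x": 0, "y": 0, "z": 0, "yaw": 0.155},
    {"x": 0, "y": 0, "z": 0, "yaw": 0.154},
  ],
  jaw=60,
)

```text
time: 1.4
ee_pos: [0.4878, 0.3015, 0.222]
tool_rot: [-1.273, -2.871, 0.001]
wrist_force: [0.1, 0.5, -0.4]
width: 0.0599
gripper_force: 0.0
```

```bash
python3 - <<'E'
from h import *
import pickle
s=manip.get_state();i=get_image("wrist");pickle.dump((s,i),open("im2.pkl","wb"))
cv2.imwrite("pics/w3.png",cv2.resize(i["pixels"][:,:,::-1],(800,600),interpolation=cv2.INTER_CUBIC))
print(s["time"],s["ee_pos"],s["joint_positions"],togo([.4873,.3011,.15],2.3133+np.pi/2))
E
```

```text
1.4 [0.48779077 0.30147614 0.22201592] [ 4.32178048e-01  2.74317011e-01  1.50835720e+00  1.26396526e-04
  1.35984575e+00 -3.04095659e-01] (array([-0.1, -0.7, 72.1]), np.float64(-0.009))
```

View pics/w3.png

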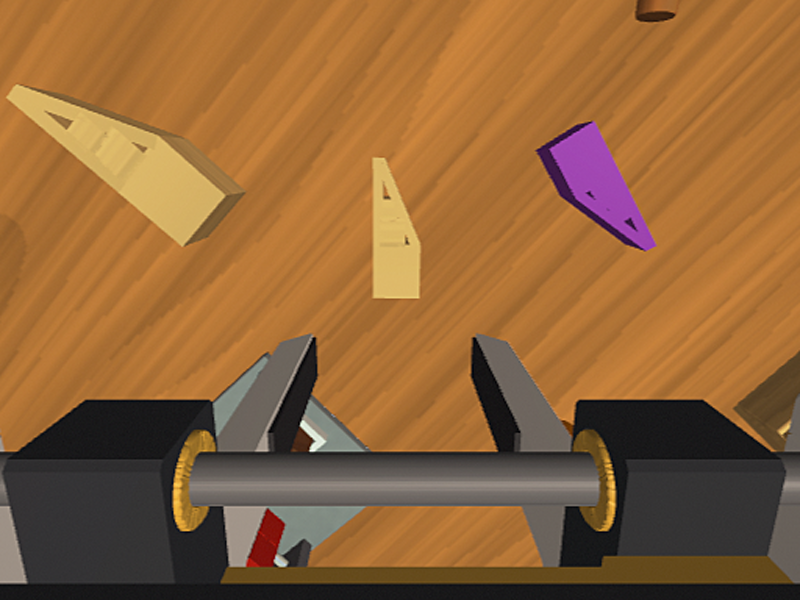

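The small wedge sits squarely between the fingers: tail corners (373,298) and (419,298), nose (373,158) and (384,158), and slope start (419,242). The larger and purple ones are at (125,165) and (600,190).

```bash
python3 - <<'E'
from h import *
import pickle
s,i=pickle.load(open("im2.pkl","rb"))
Rm,t=wristcam(i,s);K=i["camera_matrix"]
q=lambda P:[((x+.5)*.64-.5,(y+.5)*.64-.5) for x,y in P]
w,e=fitpose(q([(419,298),(373,298),(384,158),(373,158),(419,242)]),[(-.05,-.017,.034),(-.05,.017,.034),(.05,.009,.034),(.05,.017,.034),(-.01,-.017,.034)],K,Rm,t,[.467,.323,2.31])
print(w,abs(e).max())
tgt=R.from_rotvec([0,0,w[2]]).apply([-.031,0,0])+[w[0],w[1],.023]
print(tgt,togo(tgt,w[2]+np.pi/2))
E
```

```text
[0.47158689 0.32276469 2.30207113] 1.354261183203846
[0.49228928 0.29969066 0.023     ] (array([ -4.5,   2.2, 199.1]), np.float64(0.002))
```

jog_arm(
  deltas=[
    {"x": -3, "y": 2, "z": 25, "yaw": 0},
    {"x": 0, "y": 0, "z": 30, "yaw": 0},
    {"x": 0, "y": 0, "z": 30, "yaw": 0},
    {"x": 0, "y": 0, "z": 30, "yaw": 0},
    {"x": 0, "y": 0, "z": 30, "yaw": 0},
    {"x": 0, "y": 0, "z": 25, "yaw": 0},
    {"x": 0, "y": 0, "z": 15, "yaw": 0},
    {"x": 0, "y": 0, "z": 10, "yaw": 0},
    {"x": 0, "y": 0, "z": 4, "yaw": 0},
    {"x": 0, "y": 0, "z": 0, "yaw": 0},
  ],
)

```text
time: 2.7
ee_pos: [0.4916, 0.3012, 0.0238]
tool_rot: [1.264, 2.875, 0.001]
wrist_force: [-0.1, 1.0, 0.3]
width: 0.06
gripper_force: 0.0
```

jog_arm(
  deltas=[
    {"x": 0, "y": 0, "z": 0, "yaw": 0},
    {"x": 0, "y": 0, "z": 0, "yaw": 0},
    {"x": 0, "y": 0, "z": 0, "yaw": 0},
    {"x": 0, "y": 0, "z": 0, "yaw": 0},
    {"x": 0, "y": 0, "z": 0, "yaw": 0},
    {"x": 0, "y": 0, "z": 0, "yaw": 0},
    {"x": 0, "y": 0, "z": -10, "yaw": 0},
    {"x": 0, "y": 0, "z": -30, "yaw": 0},
    {"x": 0, "y": 0, "z": -40, "yaw": 0},
    {"x": 0, "y": 0, "z": -40, "yaw": 0},
  ],
  jaw=25,
  force=25,
)

```text
time: 3.95
ee_pos: [0.491, 0.3009, 0.1446]
tool_rot: [-1.265, -2.875, 0.001]
wrist_force: [0.2, 0.7, -1.5]
width: 0.0339
gripper_force: 25.0
```

```bash
python3 - <<'E'
from h import *
J=lambda p:R.from_rotvec([0,0,-.084]).apply(np.array(p)/1000)+[.521,-.0124,0]
print(J([2,-172,150]),togo(J([2,-172,150]),-.084))
E
```

```text
[ 0.50856193 -0.18396134  0.15      ] (array([-369.3, -314.7,   -5.3]), np.float64(0.826))
```

jog_arm(
  deltas=[
    {"x": -46, "y": -39, "z": -4, "yaw": 0},
    {"x": -46, "y": -39, "z": 0, "yaw": 0},
    {"x": -46, "y": -39, "z": 0, "yaw": 0},
    {"x": -46, "y": -40, "z": 0, "yaw": 0},
    {"x": -46, "y": -40, "z": 0, "yaw": 0},
    {"x": -46, "y": -39, "z": 0, "yaw": 0},
    {"x": -46, "y": -39, "z": 0, "yaw": 0},
    {"x": -46, "y": -39, "z": 0, "yaw": 0},
    {"x": 0, "y": 0, "z": 0, "yaw": 0.165},
    {"x": 0, "y": 0, "z": 0, "yaw": 0.165},
  ],
)

```text
time: 5.2
ee_pos: [0.5082, -0.1836, 0.1474]
tool_rot: [-1.73, -2.622, -0.0]
wrist_force: [0.2, -0.5, -0.8]
width: 0.0341
gripper_force: 25.0
```

jog_arm(
  deltas=[
    {"x": 0, "y": 0, "z": 0, "yaw": 0.165},
    {"x": 0, "y": 0, "z": 0, "yaw": 0.165},
    {"x": 0, "y": 0, "z": 0, "yaw": 0.165},
    {"x": 0, "y": 0, "z": 20, "yaw": 0},
    {"x": 0, "y": 0, "z": 20, "yaw": 0},
    {"x": 0, "y": 0, "z": 0, "yaw": 0},
    {"x": 0, "y": 0, "z": 0, "yaw": 0},
    {"x": 0, "y": 0, "z": 0, "yaw": 0},
    {"x": 0, "y": 0, "z": 0, "yaw": 0},
    {"x": 0, "y": 0, "z": 0, "yaw": 0},
  ],
)

```text
time: 6.45
ee_pos: [0.5087, -0.1825, 0.1078]
tool_rot: [2.311, 2.127, 0.001]
wrist_force: [0.5, 0.1, -1.6]
width: 0.0341
gripper_force: 25.0
```

```bash
python3 - <<'E'
from h import *
import pickle
s=manip.get_state();i=get_image("wrist");pickle.dump((s,i),open("im3.pkl","wb"))
cv2.imwrite("pics/w4.png",cv2.resize(i["pixels"][:,:,::-1],(800,600),interpolation=cv2.INTER_CUBIC))
J=lambda p:R.from_rotvec([0,0,-.084]).apply(np.array(p)/1000)+[.521,-.0124,0]
print(s["time"],s["ee_pos"],togo(J([2,-172,110]),-.084))
E
```

```text
6.45 [ 0.50868722 -0.18250345  0.1078069 ] (array([-1.5,  0.1, -2.3]), np.float64(0.001))
```

View pics/w4.png

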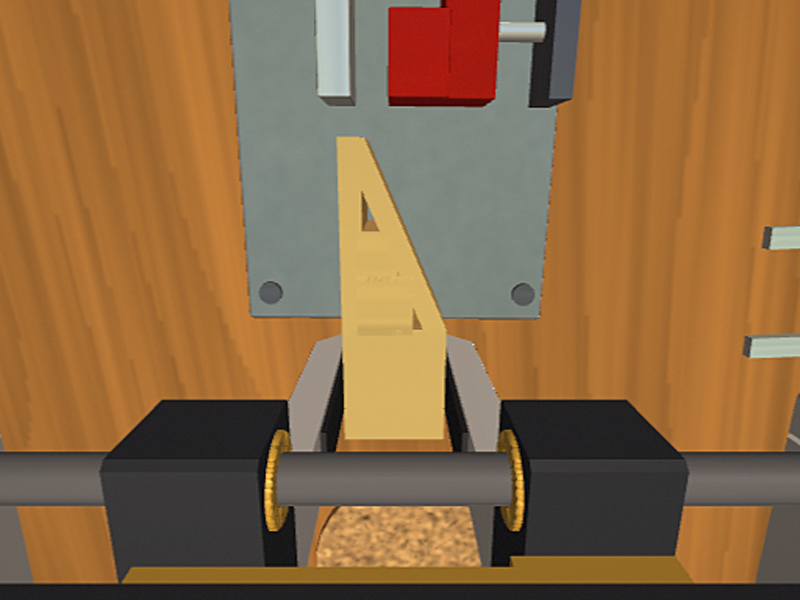

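The wrist view shows the wedge held with its nose at (337–364,137) and tail at (345–442,438). The plate's near corners are at (251,317) and (540,318), the rail's front top edge at (317–350,96), and the jaw's left front corner at (389,96).

```bash
python3 - <<'E'
from h import *
import pickle
s,i=pickle.load(open("im3.pkl","rb"))
Rm,t=wristcam(i,s);K=i["camera_matrix"]
q=lambda P:[((x+.5)*.64-.5,(y+.5)*.64-.5) for x,y in P]
zt=s["ee_pos"][2]+.0102
w,e=fitpose(q([(442,438),(345,438),(364,137),(337,137),(445,328)]),[(-.05,-.017,zt),(-.05,.017,zt),(.05,.009,zt),(.05,.017,zt),(-.01,-.017,zt)],K,Rm,t,[.5,-.15,1.487])
print("wedge",w,e.round(1).tolist())
j,e=fitpose(q([(251,317),(540,318),(317,96),(350,96),(389,96)]),[(-.08,-.18,.012),(.08,-.18,.012),(-.029,-.07,.046),(-.015,-.07,.046),(.001,-.07,.046)],K,Rm,t,[.521,-.012,-.084])
print("jig",j,e.round(1).tolist())
Ji=R.from_rotvec([0,0,-j[2]])
print("wedge in jig",Ji.apply([w[0]-j[0],w[1]-j[1],0])*1000, w[2]-j[2]-np.pi/2, "tcp in jig",Ji.apply(s["ee_pos"]-[j[0],j[1],0])*1000)
E
```

```text
wedge [ 0.51247758 -0.15219463  1.48597672] [[0.4, 0.5], [-0.4, 0.3], [-0.2, -0.6], [-0.3, -0.6], [0.6, 0.7]]
jig [ 0.51954849 -0.01180733 -0.06108633] [[-2.2, 2.2], [-0.9, -2.2], [1.2, 0.5], [1.1, 0.0], [0.1, -0.5]]
wedge in jig [   1.51268891 -140.55711613    0.        ] -0.023733278833554694 tcp in jig [  -0.42029539 -171.04080108  107.80690032]
```

```bash
python3 - <<'E'
from h import *
import pickle
s,i=pickle.load(open("im3.pkl","rb"));p=i["pixels"].astype(int)
for r in (10,40,55,60,62,65,70,190):
    L=p[r]; g=np.abs(np.diff(L,axis=0)).sum(1)
    print(r,[(c,g[c]) for c in range(130,400) if g[c]>40 and g[c]==g[max(0,c-1):c+2].max()])
for c in (205,213,222,226,252,262,275,300,345,165,180,340):
    L=p[:,c]; g=np.abs(np.diff(L,axis=0)).sum(1)
    print("col",c,[(r,g[r]) for r in range(0,215) if g[r]>40 and g[r]==g[max(0,r-1):r+2].max()])
E
```

```text
10 [(146, np.int64(87)), (201, np.int64(146)), (222, np.int64(207)), (226, np.int64(97)), (248, np.int64(190)), (319, np.int64(204)), (342, np.int64(192)), (355, np.int64(101)), (370, np.int64(112))]
40 [(148, np.int64(102)), (202, np.int64(140)), (222, np.int64(183)), (226, np.int64(74)), (248, np.int64(186)), (286, np.int64(42)), (317, np.int64(266)), (339, np.int64(164)), (352, np.int64(155)), (367, np.int64(71))]
55 [(149, np.int64(100)), (203, np.int64(133)), (223, np.int64(175)), (226, np.int64(84)), (247, np.int64(153)), (316, np.int64(209)), (338, np.int64(159)), (351, np.int64(128)), (366, np.int64(100))]
60 [(149, np.int64(93)), (203, np.int64(116)), (223, np.int64(212)), (227, np.int64(79)), (247, np.int64(158)), (316, np.int64(264)), (338, np.int64(179)), (351, np.int64(101)), (366, np.int64(73))]
62 [(150, np.int64(72)), (204, np.int64(108)), (224, np.int64(54)), (227, np.int64(75)), (248, np.int64(205)), (286, np.int64(53)), (316, np.int64(204)), (338, np.int64(177)), (350, np.int64(123)), (365, np.int64(74))]
65 [(150, np.int64(84)), (207, np.int64(101)), (224, np.int6
[... 1060 characters left out ...]
62, np.int64(86)), (67, np.int64(177)), (203, np.int64(164))]
col 345 [(13, np.int64(358)), (19, np.int64(42)), (24, np.int64(62)), (26, np.int64(155)), (68, np.int64(368)), (189, np.int64(58)), (191, np.int64(44)), (198, np.int64(60)), (201, np.int64(168))]
col 165 [(189, np.int64(50)), (201, np.int64(129)), (202, np.int64(129))]
col 180 [(184, np.int64(62)), (187, np.int64(70)), (189, np.int64(62)), (202, np.int64(133))]
col 340 [(13, np.int64(83)), (22, np.int64(64)), (23, np.int64(64)), (27, np.int64(82)), (30, np.int64(47)), (38, np.int64(63)), (42, np.int64(61)), (45, np.int64(46)), (49, np.int64(45)), (68, np.int64(386)), (183, np.int64(76)), (192, np.int64(77)), (203, np.int64(122))]
```

```bash
python3 - <<'E'
from h import *
import pickle
s,i=pickle.load(open("im3.pkl","rb"))
Rm,t=wristcam(i,s);K=i["camera_matrix"]
print("cam pos",-Rm.T@t,"cx",K[0,2],K[1,2],K[0,0],"axis",Rm[2],Rm[0], s["ee_pos"])
px=[(204,60.8),(223.8,61),(248,61.5),(351.3,62),(366.5,62.5)];pt=[(-.029,-.07,.046),(-.015,-.07,.046),(.001,-.07,.046),(.07,-.07,.046),(.08,-.07,.046)]
px2=[(160.2,202.7),(345.3,203.2)];pt2=[(-.08,-.18,.012),(.08,-.18,.012)]
# plate side edge pts on row 70 solved by rays
for a,b in ((px,pt),(px2,pt2),(px+px2,pt+pt2)):
    v,e=fitpose(a,b,K,Rm,t,[.52,-.012,-.07]);print(v,e.round(1).tolist())
c,sn=np.cos(-.0823),np.sin(-.0823)
for p,z in [((150.7,70),.012),((355.5,70),.012),((158.7,190),.012),((345.7,190),.012),((227.3,67.5),.012),((249,67.5),.012),((338.5,67.5),.012)]:
    w=ray(p,z,K,Rm,t);d=w[:2]-s["ee_pos"][:2];print(p,z,(np.array([c*d[0]+sn*d[1],-sn*d[0]+c*d[1]])*1000).round(1))
for p in px:
    w=ray(p,.046,K,Rm,t);d=w[:2]-s["ee_pos"][:2];print(p,.046,(np.array([c*d[0]+sn*d[1],-sn*d[0]+c*d[1]])*1000).round(1))
E
```

```text
cam pos [ 0.51609627 -0.11044988  0.270201  ] cx 251.86749604809108 186.5194075884386 314.87556353786 axis [-0.02158417 -0.24939363 -0.96816163] [ 9.96581713e-01 -8.26075549e-02 -9.38473934e-04] [ 0.50868722 -0.18250345  0.1078069 ]
[ 0.52114028 -0.01223678 -0.09129828] [[-0.8, 0.1], [0.4, 0.1], [0.2, -0.2], [0.3, 0.2], [0.1, -0.1]]
[ 0.52520567 -0.0122407  -0.08523917] [[-0.6, 0.0], [0.6, 0.1]]
[ 0.52029121 -0.01247696 -0.07191954] [[0.0, 1.5], [1.2, 1.0], [0.9, 0.3], [1.2, -1.4], [1.0, -2.1], [-3.4, 1.9], [-2.2, -0.4]]
(150.7, 70) 0.012 [-77.   98.7]
(355.5, 70) 0.012 [81.3 98.7]
(158.7, 190) 0.012 [-78.    2.6]
(345.7, 190) 0.012 [80.9  2.6]
(227.3, 67.5) 0.012 [-17.7 100.5]
(249, 67.5) 0.012 [ -1.  100.5]
(338.5, 67.5) 0.012 [ 68.1 100.5]
(204, 60.8) 0.046 [-30.7 101. ]
(223.8, 61) 0.046 [-17.5 100.9]
(248, 61.5) 0.046 [ -1.3 100.6]
(351.3, 62) 0.046 [ 67.6 100.2]
(366.5, 62.5) 0.046 [77.8 99.9]
```

Rail and jaw put the lane about 0.6 mm clear of the wedge's flat side, and the yaw matches. I'll shift 1.5 mm off the rail, lower, then insert slowly while gripped.

jog_arm(
  deltas=[
    {"x": 0, "y": 1.5, "z": 20, "yaw": 0},
    {"x": 0, "y": 0, "z": 20, "yaw": 0},
    {"x": 0, "y": 0, "z": 15, "yaw": 0},
    {"x": 0, "y": 0, "z": 8, "yaw": 0},
    {"x": 0, "y": 0, "z": 4, "yaw": 0},
    {"x": 0, "y": 0, "z": 2, "yaw": 0},
    {"x": 0, "y": 0, "z": 1, "yaw": 0},
    {"x": 0, "y": 0, "z": 0.5, "yaw": 0},
    {"x": 0, "y": 0, "z": 0, "yaw": 0},
    {"x": 0, "y": 0, "z": 0, "yaw": 0},
  ],
)

```text
time: 7.75
ee_pos: [0.5101, -0.1826, 0.0371]
tool_rot: [2.312, 2.127, 0.0]
wrist_force: [0.6, -0.9, -1.0]
width: 0.0335
gripper_force: 25.0
```

jog_arm(
  deltas=[
    {"x": 4, "y": 0, "z": 0, "yaw": 0},
    {"x": 4, "y": 0, "z": 0, "yaw": 0},
    {"x": 4, "y": 0, "z": 0, "yaw": 0},
    {"x": 4, "y": 0, "z": 0, "yaw": 0},
    {"x": 4, "y": 0, "z": 0, "yaw": 0},
    {"x": 4, "y": 0, "z": 0, "yaw": 0},
    {"x": 4, "y": 0, "z": 0, "yaw": 0},
    {"x": 3, "y": 0, "z": 0, "yaw": 0},
    {"x": 2, "y": 0, "z": 0, "yaw": 0},
    {"x": 0, "y": 0, "z": 0, "yaw": 0},
  ],
)

```text
time: 9.0
ee_pos: [0.5122, -0.1495, 0.0368]
tool_rot: [-2.311, -2.127, 0.001]
wrist_force: [-1.5, -0.1, -1.3]
width: 0.0337
gripper_force: 25.0
```

```bash
python3 - <<'E'
from h import *
import pickle
s=manip.get_state();i=get_image("wrist");pickle.dump((s,i),open("im4.pkl","wb"))
cv2.imwrite("pics/w5.png",cv2.resize(i["pixels"][0:300,100:400,::-1],(600,600),interpolation=cv2.INTER_CUBIC))
print(s)
E
```

```text
{'time': 9.0, 'joint_positions': array([-4.14255854e-01,  3.87267178e-01,  1.85643001e+00, -4.13400199e-04,
        8.98891413e-01, -3.31469409e-01]), 'qvel': array([-0.00236402,  0.00192774,  0.00040235,  0.00540163,  0.00233734,
       -0.00019362]), 'effort': array([  0.43337236, -41.01106524, -18.24050367,   0.39431775,
        -0.34024651,   0.0964277 ]), 'ee_pos': array([ 0.51223483, -0.1495493 ,  0.03684511]), 'tool_rot': array([-2.31061509e+00, -2.12737955e+00,  1.09235648e-03]), 'wrist_force': array([-1.49559452, -0.11968233, -1.32954657]), 'wrist_torque': array([-0.10834262,  0.3158274 ,  0.04850262]), 'gripper_force': 25.00134587287903, 'width': 0.03366977917193333}
```

View pics/w5.png

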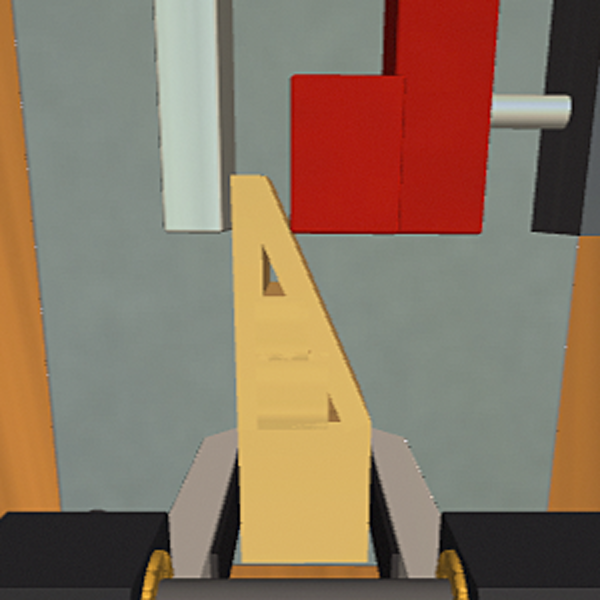

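The nose is about 14 mm inside the mouth. Its flat side at (235,230) is about 2 mm off the rail's edge at (224,230), and the slope is just at the jaw corner (291,232). I'll shift 2 mm towards the rail and go on slowly.

jog_arm(
  deltas=[
    {"x": 0, "y": -1, "z": 0, "yaw": 0},
    {"x": 0, "y": -1, "z": 0, "yaw": 0},
    {"x": 2, "y": 0, "z": 0, "yaw": 0},
    {"x": 3, "y": 0, "z": 0, "yaw": 0},
    {"x": 3, "y": 0, "z": 0, "yaw": 0},
    {"x": 3, "y": 0, "z": 0, "yaw": 0},
    {"x": 3, "y": 0, "z": 0, "yaw": 0},
    {"x": 3, "y": 0, "z": 0, "yaw": 0},
    {"x": 3, "y": 0, "z": 0, "yaw": 0},
    {"x": 2, "y": 0, "z": 0, "yaw": 0},
  ],
)

```text
time: 10.3
ee_pos: [0.5124, -0.1274, 0.0369]
tool_rot: [-2.311, -2.127, 0.0]
wrist_force: [-3.1, -3.0, -0.8]
width: 0.0338
gripper_force: 25.0
```

jog_arm(
  deltas=[
    {"x": 3, "y": 0, "z": 0, "yaw": 0},
    {"x": 3, "y": 0, "z": 0, "yaw": 0},
    {"x": 3, "y": 0, "z": 0, "yaw": 0},
    {"x": 3, "y": 0, "z": 0, "yaw": 0},
    {"x": 3, "y": 0, "z": 0, "yaw": 0},
    {"x": 3, "y": 0, "z": 0, "yaw": 0},
    {"x": 3, "y": 0, "z": 0, "yaw": 0},
    {"x": 3, "y": 0, "z": 0, "yaw": 0},
    {"x": 2, "y": 0, "z": 0, "yaw": 0},
    {"x": 0, "y": 0, "z": 0, "yaw": 0},
  ],
)

```text
time: 11.55
ee_pos: [0.5145, -0.1007, 0.0369]
tool_rot: [-2.311, -2.126, -0.001]
wrist_force: [-3.3, -0.8, -0.1]
width: 0.0338
gripper_force: 25.0
```

jog_arm(
  deltas=[
    {"x": 0, "y": 0, "z": 0, "yaw": 0},
    {"x": 0, "y": 0, "z": 0, "yaw": 0},
    {"x": 0, "y": 0, "z": 0, "yaw": 0},
    {"x": 0, "y": 0, "z": 0, "yaw": 0},
    {"x": -5, "y": 0, "z": 0, "yaw": 0},
    {"x": -9, "y": 0, "z": 0, "yaw": 0},
    {"x": -9, "y": 0, "z": 0, "yaw": 0},
    {"x": -9, "y": 0, "z": 0, "yaw": 0},
    {"x": -8, "y": 0, "z": 0, "yaw": 0},
    {"x": -5, "y": 0, "z": 0, "yaw": 0},
  ],
  jaw=60,
)

```text
time: 12.8
ee_pos: [0.511, -0.1472, 0.037]
tool_rot: [2.312, 2.127, 0.0]
wrist_force: [0.9, -0.6, 0.6]
width: 0.0601
gripper_force: 0.0
```

jog_arm(
  deltas=[
    {"x": 0, "y": 0, "z": 0, "yaw": 0},
    {"x": 0, "y": 0, "z": 0, "yaw": 0},
    {"x": 0, "y": 0, "z": 0, "yaw": 0},
    {"x": 0, "y": 0, "z": 0, "yaw": 0},
    {"x": 0, "y": 0, "z": 0, "yaw": 0},
    {"x": 0, "y": 0, "z": 0, "yaw": 0},
    {"x": 0, "y": 0, "z": 0, "yaw": 0},
    {"x": 2, "y": 0, "z": 0, "yaw": 0},
    {"x": 2, "y": 0, "z": 0, "yaw": 0},
    {"x": 2, "y": 0, "z": 0, "yaw": 0},
  ],
  jaw=0,
)

```text
time: 14.05
ee_pos: [0.5115, -0.1403, 0.037]
tool_rot: [-2.312, -2.127, -0.0]
wrist_force: [-0.6, 0.2, -0.4]
width: 0.0002
gripper_force: 0.0
```

```bash
python3 - <<'E'
from h import *
import pickle
s=manip.get_state();i=get_image("wrist");pickle.dump((s,i),open("im5.pkl","wb"))
cv2.imwrite("pics/w6.png",cv2.resize(i["pixels"][0:300,100:400,::-1],(600,600),interpolation=cv2.INTER_CUBIC))
print(s["time"],s["ee_pos"],s["wrist_force"],s["width"])
E
```

```text
14.05 [ 0.5114917  -0.14031553  0.03695226] [-0.59601065  0.16976318 -0.3654273 ] 0.00020967404629532285
```

View pics/w6.png

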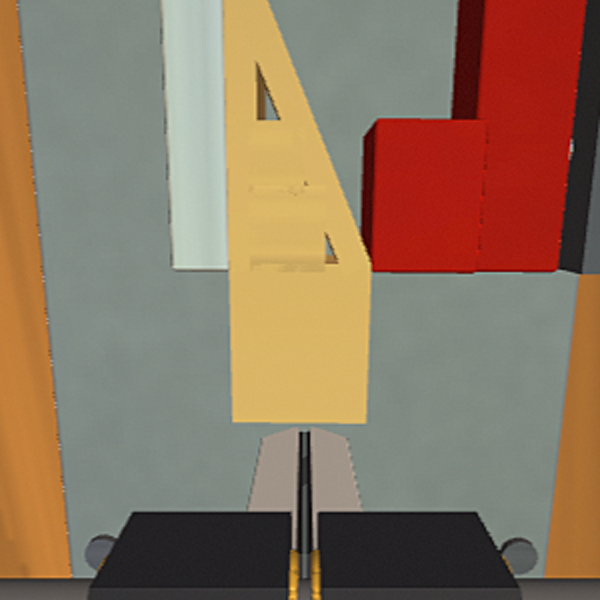

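The wedge lies flat on the rail, the jaw (362,265) is on its parallel part, and its tail is at (300,422) just ahead of the closed fingers. About 38 mm remain, so I'll push slowly.

jog_arm(
  deltas=[
    {"x": 2, "y": 0, "z": 0, "yaw": 0},
    {"x": 2, "y": 0, "z": 0, "yaw": 0},
    {"x": 2, "y": 0, "z": 0, "yaw": 0},
    {"x": 2, "y": 0, "z": 0, "yaw": 0},
    {"x": 2.5, "y": 0, "z": 0, "yaw": 0},
    {"x": 2.5, "y": 0, "z": 0, "yaw": 0},
    {"x": 2.5, "y": 0, "z": 0, "yaw": 0},
    {"x": 2.5, "y": 0, "z": 0, "yaw": 0},
    {"x": 2.5, "y": 0, "z": 0, "yaw": 0},
    {"x": 2.5, "y": 0, "z": 0, "yaw": 0},
  ],
)

```text
time: 15.35
ee_pos: [0.5135, -0.1176, 0.037]
tool_rot: [2.311, 2.127, 0.0]
wrist_force: [-0.5, -3.3, -1.2]
width: 0.0007
gripper_force: 1.6
```

jog_arm(
  deltas=[
    {"x": 2.5, "y": 0, "z": 0, "yaw": 0},
    {"x": 2.5, "y": 0, "z": 0, "yaw": 0},
    {"x": 2.5, "y": 0, "z": 0, "yaw": 0},
    {"x": 2.5, "y": 0, "z": 0, "yaw": 0},
    {"x": 2, "y": 0, "z": 0, "yaw": 0},
    {"x": 2, "y": 0, "z": 0, "yaw": 0},
    {"x": 1, "y": 0, "z": 0, "yaw": 0},
    {"x": 1, "y": 0, "z": 0, "yaw": 0},
    {"x": 1, "y": 0, "z": 0, "yaw": 0},
    {"x": 1, "y": 0, "z": 0, "yaw": 0},
  ],
)

```text
time: 16.6
ee_pos: [0.5151, -0.0998, 0.037]
tool_rot: [2.311, 2.127, 0.0]
wrist_force: [0.6, -4.2, -1.3]
width: 0.0007
gripper_force: 1.9
```

jog_arm(
  deltas=[
    {"x": 1, "y": 0, "z": 0, "yaw": 0},
    {"x": 1, "y": 0, "z": 0, "yaw": 0},
    {"x": 1, "y": 0, "z": 0, "yaw": 0},
    {"x": 0.8, "y": 0, "z": 0, "yaw": 0},
    {"x": 0.5, "y": 0, "z": 0, "yaw": 0},
    {"x": 0.5, "y": 0, "z": 0, "yaw": 0},
    {"x": 0.5, "y": 0, "z": 0, "yaw": 0},
    {"x": 0.5, "y": 0, "z": 0, "yaw": 0},
    {"x": 0.5, "y": 0, "z": 0, "yaw": 0},
    {"x": 0.5, "y": 0, "z": 0, "yaw": 0},
  ],
)

```text
time: 17.85
ee_pos: [0.5158, -0.093, 0.037]
tool_rot: [2.311, 2.127, 0.001]
wrist_force: [1.4, -4.2, -0.6]
width: 0.0005
gripper_force: 2.2
```

```bash
python3 - <<'E'
from h import *
import pickle
s=manip.get_state();i=get_image("wrist");pickle.dump((s,i),open("im6.pkl","wb"))
print(s["time"],s["ee_pos"],s["wrist_force"],s["width"])
p=i["pixels"].astype(int)
for c in (225,235,245,252,260,280,290,300):
    g=np.abs(np.diff(p[:,c],axis=0)).sum(1);print(c,[(r,g[r]) for r in range(0,250) if g[r]>50 and g[r]==g[max(0,r-1):r+2].max()])
E
```

```text
17.85 [ 0.51575877 -0.09297866  0.03703634] [ 1.36326717 -4.23097545 -0.55377809] 0.0004517354126084669
225 [(15, np.int64(456)), (17, np.int64(365)), (230, np.int64(99)), (246, np.int64(68))]
235 [(15, np.int64(332)), (28, np.int64(86)), (31, np.int64(100)), (71, np.int64(71)), (72, np.int64(71)), (83, np.int64(95)), (229, np.int64(76)), (230, np.int64(76))]
245 [(15, np.int64(339)), (33, np.int64(103)), (54, np.int64(57)), (56, np.int64(61)), (229, np.int64(77)), (230, np.int64(77))]
252 [(2, np.int64(382)), (8, np.int64(188)), (73, np.int64(63)), (113, np.int64(54)), (115, np.int64(81)), (230, np.int64(306)), (241, np.int64(125))]
260 [(2, np.int64(365)), (8, np.int64(128)), (92, np.int64(60)), (230, np.int64(124))]
280 [(141, np.int64(51)), (143, np.int64(65)), (230, np.int64(159))]
290 [(152, np.int64(323)), (161, np.int64(74)), (227, np.int64(336))]
300 [(152, np.int64(323)), (161, np.int64(65)), (227, np.int64(337))]
```

jog_arm(
  deltas=[
    {"x": 0.4, "y": 0, "z": 0, "yaw": 0},
    {"x": 0.4, "y": 0, "z": 0, "yaw": 0},
    {"x": 0.3, "y": 0, "z": 0, "yaw": 0},
    {"x": 0.3, "y": 0, "z": 0, "yaw": 0},
    {"x": 0.2, "y": 0, "z": 0, "yaw": 0},
    {"x": 0.2, "y": 0, "z": 0, "yaw": 0},
    {"x": 0.2, "y": 0, "z": 0, "yaw": 0},
    {"x": 0.2, "y": 0, "z": 0, "yaw": 0},
    {"x": 0, "y": 0, "z": 0, "yaw": 0},
    {"x": 0, "y": 0, "z": 0, "yaw": 0},
  ],
)

```text
time: 19.15
ee_pos: [0.5158, -0.092, 0.037]
tool_rot: [2.309, 2.127, -0.002]
wrist_force: [2.1, -7.9, -1.2]
width: 0.0002
gripper_force: 4.0
```

jog_arm(
  deltas=[
    {"x": 0.3, "y": 0, "z": 0, "yaw": 0},
    {"x": 0.3, "y": 0, "z": 0, "yaw": 0},
    {"x": 0.3, "y": 0, "z": 0, "yaw": 0},
    {"x": 0.3, "y": 0, "z": 0, "yaw": 0},
    {"x": 0.3, "y": 0, "z": 0, "yaw": 0},
    {"x": 0.3, "y": 0, "z": 0, "yaw": 0},
    {"x": 0.2, "y": 0, "z": 0, "yaw": 0},
    {"x": 0.2, "y": 0, "z": 0, "yaw": 0},
    {"x": 0, "y": 0, "z": 0, "yaw": 0},
    {"x": 0, "y": 0, "z": 0, "yaw": 0},
  ],
)

```text
time: 20.4
ee_pos: [0.5159, -0.0919, 0.0371]
tool_rot: [2.306, 2.127, -0.006]
wrist_force: [-0.0, -14.1, -1.0]
width: 0.0004
gripper_force: 7.0
```

```bash
python3 - <<'E'
from h import *
import pickle
s=manip.get_state();i=get_image("wrist");pickle.dump((s,i),open("im7.pkl","wb"))
print(s["time"],s["ee_pos"],s["wrist_force"],s["width"])
p=i["pixels"].astype(int)
for c in (225,235,245,260,280,290,300):
    g=np.abs(np.diff(p[:,c],axis=0)).sum(1);print(c,[(r,g[r]) for r in range(0,250) if g[r]>50 and g[r]==g[max(0,r-1):r+2].max()])
cv2.imwrite("pics/w7.png",cv2.resize(i["pixels"][0:300,100:400,::-1],(600,600),interpolation=cv2.INTER_CUBIC))
E
```

```text
20.4 [ 0.51589418 -0.09188425  0.03707945] [ -0.04417161 -14.05284775  -1.00644776] 0.0004012227093133936
225 [(18, np.int64(92)), (230, np.int64(157)), (243, np.int64(53)), (246, np.int64(69))]
235 [(18, np.int64(337)), (26, np.int64(77)), (28, np.int64(91)), (30, np.int64(98)), (70, np.int64(71)), (72, np.int64(71)), (84, np.int64(213)), (230, np.int64(171))]
245 [(18, np.int64(342)), (34, np.int64(225)), (55, np.int64(60)), (230, np.int64(170))]
260 [(4, np.int64(405)), (10, np.int64(128)), (93, np.int64(61)), (230, np.int64(170))]
280 [(143, np.int64(63)), (230, np.int64(153))]
290 [(154, np.int64(251)), (164, np.int64(81)), (229, np.int64(300))]
300 [(154, np.int64(239)), (164, np.int64(86)), (229, np.int64(278))]
```

View pics/w7.png

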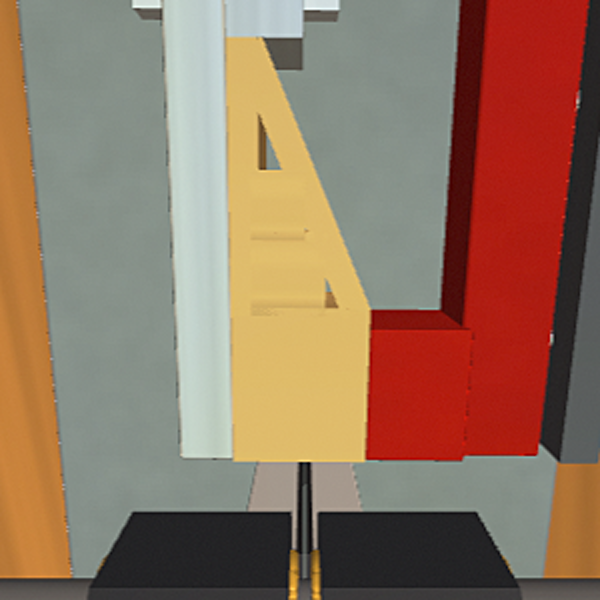

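The picture shows the wedge home: its nose meets the end stop at (245,37), its tail at row 460 is flush with jaw and rail, and the jaw is held open. The force rose without motion. I'll back off, lift and go over the block.

jog_arm(
  deltas=[
    {"x": -6, "y": 0, "z": 0, "yaw": 0},
    {"x": -10, "y": 0, "z": 0, "yaw": 0},
    {"x": -10, "y": 0, "z": -20, "yaw": 0},
    {"x": 0, "y": 0, "z": -40, "yaw": 0},
    {"x": 0, "y": 0, "z": -45, "yaw": 0},
    {"x": 40, "y": 0, "z": -20, "yaw": 0},
    {"x": 50, "y": 0, "z": 0, "yaw": 0},
    {"x": 50, "y": 0, "z": 0, "yaw": 0},
    {"x": 30, "y": 0, "z": 0, "yaw": 0},
    {"x": 0, "y": 0, "z": 0, "yaw": 0},
  ],
  jaw=60,
)

```text
time: 21.7
ee_pos: [0.5268, 0.0571, 0.1616]
tool_rot: [-2.306, -2.13, 0.001]
wrist_force: [0.1, -0.1, 0.3]
width: 0.0601
gripper_force: 0.0
```

```bash
python3 - <<'E'
from h import *
import pickle
s=manip.get_state();i=get_image("wrist");pickle.dump((s,i),open("im8.pkl","wb"))
J=lambda p:R.from_rotvec([0,0,-.085]).apply(np.array(p)/1000)+[.5211,-.0122,0]
print(s["time"],s["ee_pos"],s["wrist_force"],s["width"],togo(J([-15,105,57]),-.085))
cv2.imwrite("pics/w8.png",cv2.resize(i["pixels"][:,:,::-1],(800,600),interpolation=cv2.INTER_CUBIC))
E
```

```text
21.7 [0.526781   0.0571284  0.16164074] [ 0.05468851 -0.13547979  0.34680411] 0.06010148197631005 (array([ 36.9, -14.7, 104.7]), np.float64(0.004))
```

View pics/w8.png

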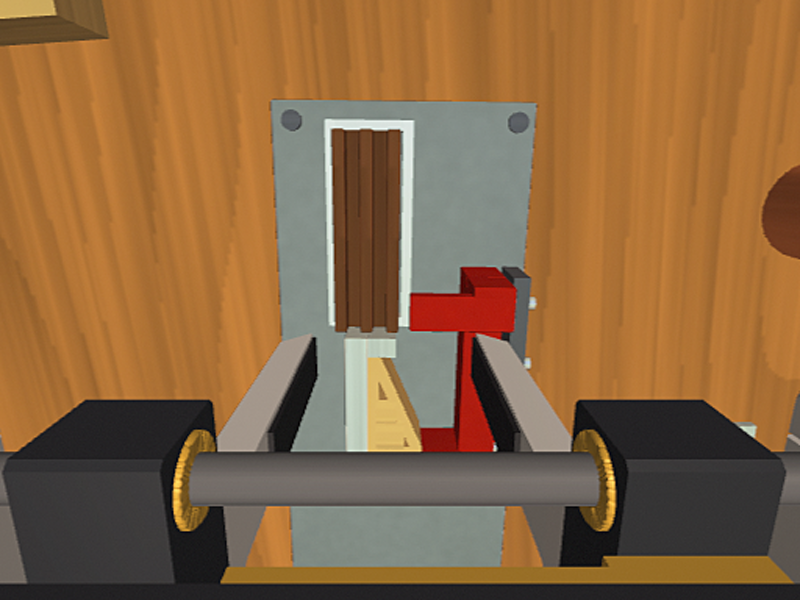

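The catch is open: the hook nose tip (411,310) clears the block. The block's top corners are at (331,129), (398,129), (400,330) and (335,331).

```bash
python3 - <<'E'
from h import *
import pickle
s,i=pickle.load(open("im8.pkl","rb"));Rm,t=wristcam(i,s);K=i["camera_matrix"]
q=lambda P:[((x+.5)*.64-.5,(y+.5)*.64-.5) for x,y in P]
b,e=fitpose(q([(331,129),(399,129),(401,330),(335,331)]),[(-.018,.055,.06),(.018,.055,.06),(.018,-.055,.06),(-.018,-.055,.06)],K,Rm,t,[.515,.094,-.085])
print(b,e.round(1).tolist(),togo([b[0],b[1],.057],b[2]))
E
```

```text
[ 0.51589632  0.09383073 -0.07783832] [[-0.8, -0.7], [0.8, -0.8], [-0.7, 1.3], [0.8, 0.6]] (array([ 37.1, -13.9, 104.7]), np.float64(-0.003))
```

jog_arm(
  deltas=[
    {"x": 20, "y": -7, "z": 0, "yaw": 0},
    {"x": 17, "y": -7, "z": 0, "yaw": 0},
    {"x": 0, "y": 0, "z": 25, "yaw": 0},
    {"x": 0, "y": 0, "z": 25, "yaw": 0},
    {"x": 0, "y": 0, "z": 20, "yaw": 0},
    {"x": 0, "y": 0, "z": 15, "yaw": 0},
    {"x": 0, "y": 0, "z": 10, "yaw": 0},
    {"x": 0, "y": 0, "z": 6, "yaw": 0},
    {"x": 0, "y": 0, "z": 3, "yaw": 0},
    {"x": 0, "y": 0, "z": 0, "yaw": 0},
  ],
)

```text
time: 23.0
ee_pos: [0.5171, 0.093, 0.0581]
tool_rot: [2.312, 2.127, 0.001]
wrist_force: [0.7, -0.3, 0.2]
width: 0.0602
gripper_force: 0.0
```

jog_arm(
  deltas=[
    {"x": 0, "y": 0, "z": 0, "yaw": 0},
    {"x": 0, "y": 0, "z": 0, "yaw": 0},
    {"x": 0, "y": 0, "z": 0, "yaw": 0},
    {"x": 0, "y": 0, "z": 0, "yaw": 0},
    {"x": 0, "y": 0, "z": 0, "yaw": 0},
    {"x": 0, "y": 0, "z": 0, "yaw": 0},
    {"x": 0, "y": 0, "z": 0, "yaw": 0},
    {"x": 0, "y": 0, "z": -2, "yaw": 0},
    {"x": 0, "y": 0, "z": -4, "yaw": 0},
    {"x": 0, "y": 0, "z": -6, "yaw": 0},
  ],
  jaw=25,
  force=25,
)

```text
time: 24.25
ee_pos: [0.5167, 0.093, 0.0698]
tool_rot: [-2.311, -2.127, 0.001]
wrist_force: [-0.1, 0.2, -1.8]
width: 0.0359
gripper_force: 25.0
```

jog_arm(
  deltas=[
    {"x": 0, "y": 0, "z": -10, "yaw": 0},
    {"x": 0, "y": 0, "z": -20, "yaw": 0},
    {"x": 0, "y": 0, "z": -25, "yaw": 0},
    {"x": 0, "y": 0, "z": -25, "yaw": 0},
    {"x": 0, "y": 0, "z": -20, "yaw": 0},
    {"x": 0, "y": 0, "z": 0, "yaw": 0},
    {"x": -20, "y": 0, "z": 0, "yaw": 0},
    {"x": -40, "y": 0, "z": 0, "yaw": 0},
    {"x": -40, "y": 0, "z": 0, "yaw": 0},
    {"x": -40, "y": 0, "z": 0, "yaw": 0},
  ],
)

```text
time: 25.5
ee_pos: [0.505, -0.0476, 0.1693]
tool_rot: [-2.311, -2.128, 0.0]
wrist_force: [0.7, -0.3, -2.2]
width: 0.0359
gripper_force: 25.0
```

```bash
python3 - <<'E'
from h import *
import pickle
d=pickle.load(open("im1.pkl","rb"))
for n,(cx,cy) in {"top":(346,203),"side":(276,286)}.items():
    i=d[n];K=i["camera_matrix"];Rm=R.from_rotvec(i["rvec"]).as_matrix();t=i["tvec"]
    hsv=cv2.cvtColor(cv2.GaussianBlur(i["pixels"],(0,0),1),cv2.COLOR_RGB2HSV).astype(int)
    yy,xx=np.mgrid[:384,:512];r=np.hypot(xx-cx,yy-cy)
    pin=np.median(hsv[r<8],axis=0);pout=np.median(hsv[(r>30)&(r<36)],axis=0)
    f=(hsv[...,:]-(pin+pout)/2)@(pin-pout)
    m=((f>0)&(r<32)).astype(np.uint8)
    m=cv2.morphologyEx(cv2.morphologyEx(m,cv2.MORPH_OPEN,np.ones((3,3))),cv2.MORPH_CLOSE,np.ones((5,5)))
    c=max(cv2.findContours(m,0,2)[0],key=cv2.contourArea)
    e=cv2.fitEllipse(c);print(n,pin,pout,e,ray(e[0],.008,K,Rm,t))
    # boundary back-projected, circle fit
    w=np.array([ray(p[0],.008,K,Rm,t)[:2] for p in c]);
    g=least_squares(lambda v:np.hypot(*(w-v[:2]).T)-v[2],[.507,-.36,.065],loss="soft_l1",f_scale=.002);print(g.x)
s=manip.get_state();print(s["ee_pos"],s["wrist_force"],s["width"],togo([.507,-.3595,.17],-.083))
E
```

```text
top [ 16. 151. 167.] [ 14. 182. 141.] ((345.34332275390625, 202.82977294921875), (34.111610412597656, 34.95246887207031), 121.54296875) [ 0.50653576 -0.35690541  0.008     ]
[ 0.50686865 -0.35681229  0.06352185]
side [ 16. 156. 195.] [ 14. 190. 166.] ((277.4586181640625, 289.42327880859375), (39.154178619384766, 52.017730712890625), 143.9822998046875) [ 0.51006464 -0.37612094  0.008     ]
[ 0.5113844  -0.3699239   0.06841621]
[ 0.50499115 -0.04761764  0.16926597] [ 0.73405476 -0.34795487 -2.15448228] 0.035860622846697145 (array([-310.7,   27.7,   -0.8]), np.float64(0.0))
```

jog_arm(
  deltas=[
    {"x": -35, "y": 3, "z": 0, "yaw": 0},
    {"x": -40, "y": 3, "z": 0, "yaw": 0},
    {"x": -40, "y": 3, "z": 0, "yaw": 0},
    {"x": -40, "y": 3, "z": 0, "yaw": 0},
    {"x": -40, "y": 3, "z": 0, "yaw": 0},
    {"x": -40, "y": 3, "z": 0, "yaw": 0},
    {"x": -40, "y": 3, "z": 0, "yaw": 0},
    {"x": -34, "y": 6.7, "z": 0, "yaw": 0},
    {"x": 0, "y": 0, "z": 20, "yaw": 0},
    {"x": 0, "y": 0, "z": 30, "yaw": 0},
  ],
)

```text
time: 26.75
ee_pos: [0.5077, -0.358, 0.1192]
tool_rot: [2.311, 2.125, 0.0]
wrist_force: [0.3, -0.6, -2.2]
width: 0.0358
gripper_force: 25.0
```

```bash
python3 - <<'E'
from h import *
import pickle
i=get_image("wrist");s=manip.get_state();pickle.dump((s,i),open("im9.pkl","wb"))
print(s["time"],s["ee_pos"],s["wrist_force"],s["width"],togo([.507,-.358,.056],-.083))
cv2.imwrite("pics/w9.png",cv2.resize(i["pixels"][:,:,::-1],(800,600),interpolation=cv2.INTER_CUBIC))
E
```

```text
26.8 [ 0.50507256 -0.35548047  0.11440665] [-0.9125177   0.43132043 -4.80223406] 0.0354737748342073 (array([-2.6,  2.5, 58.4]), np.float64(-0.001))
```

View pics/w9.png

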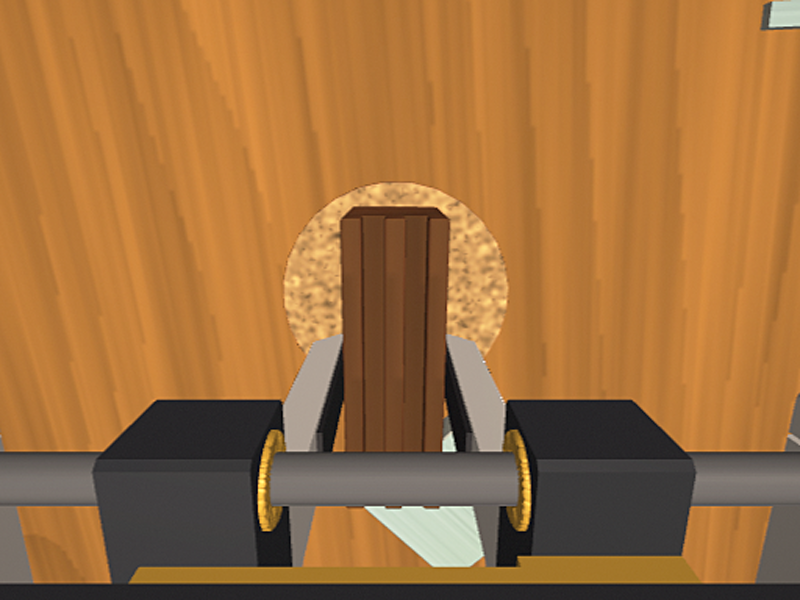

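The pad's visible edge runs (284,290) – (398,181) – (509,290), and the held block is upright above it. I'll fit the pad from a settled frame.

```bash
python3 - <<'E'
from h import *
for _ in range(6): get_image("top")
s=manip.get_state();i=get_image("wrist");K=i["camera_matrix"];Rm,t=wristcam(i,s)
print(s["time"],s["ee_pos"],s["wrist_force"])
im=i["pixels"];L=cv2.cvtColor(cv2.GaussianBlur(im,(0,0),1.5),cv2.COLOR_RGB2Lab).astype(float)
P=[]
def edge(line):return int(np.argmax(np.linalg.norm(line[4:]-line[:-4],axis=1)))+2
for r in range(135,212,4):
    P.append((165+edge(L[r,165:212]),r)); P.append((293+edge(L[r,293:345]),r))
for c in range(225,284,6): P.append((c,100+edge(L[100:128,c])))
w=np.array([ray(p,.008,K,Rm,t)[:2] for p in P])
for r0 in (None,.065):
    f=(lambda v:np.hypot(*(w-v[:2]).T)-v[2]) if r0 is None else (lambda v:np.hypot(*(w-v[:2]).T)-.065)
    g=least_squares(f,[.507,-.358,.065],loss="soft_l1",f_scale=.001);print(g.x,np.median(abs(g.fun)))
print(P)
E
```

```text
27.1 [ 0.50810416 -0.35726696  0.12122277] [ 0.2210562  -0.02439547 -0.72551834]
[ 0.50984054 -0.35946994  0.06389321] 0.0005860640044724336
[ 0.50974537 -0.36085777  0.065     ] 0.0007208819640404304
[(207, 135), (298, 135), (206, 139), (305, 139), (198, 143), (308, 143), (199, 147), (309, 147), (209, 151), (314, 151), (189, 155), (317, 155), (187, 159), (305, 159), (185, 163), (319, 163), (184, 167), (319, 167), (183, 171), (321, 171), (182, 175), (322, 175), (182, 179), (323, 179), (182, 183), (324, 183), (181, 187), (324, 187), (181, 191), (323, 191), (182, 195), (323, 195), (184, 199), (316, 199), (184, 203), (321, 203), (186, 207), (298, 207), (202, 211), (319, 211), (225, 123), (231, 124), (237, 119), (243, 118), (249, 118), (255, 118), (261, 118), (267, 118), (273, 120), (279, 122)]
```

jog_arm(
  deltas=[
    {"x": -2.5, "y": 0.5, "z": 10, "yaw": 0},
    {"x": 0, "y": 0, "z": 15, "yaw": 0},
    {"x": 0, "y": 0, "z": 15, "yaw": 0},
    {"x": 0, "y": 0, "z": 10, "yaw": 0},
    {"x": 0, "y": 0, "z": 5, "yaw": 0},
    {"x": 0, "y": 0, "z": 4, "yaw": 0},
    {"x": 0, "y": 0, "z": 2, "yaw": 0},
    {"x": 0, "y": 0, "z": 1, "yaw": 0},
    {"x": 0, "y": 0, "z": 0, "yaw": 0},
    {"x": 0, "y": 0, "z": 0, "yaw": 0},
  ],
)

```text
time: 28.4
ee_pos: [0.5077, -0.3593, 0.0582]
tool_rot: [2.311, 2.127, 0.0]
wrist_force: [-0.0, 0.3, -1.3]
width: 0.0357
gripper_force: 25.0
```

jog_arm(
  deltas=[
    {"x": 0, "y": 0, "z": 0.5, "yaw": 0},
    {"x": 0, "y": 0, "z": 0.5, "yaw": 0},
    {"x": 0, "y": 0, "z": 0.5, "yaw": 0},
    {"x": 0, "y": 0, "z": 0.5, "yaw": 0},
    {"x": 0, "y": 0, "z": 0.3, "yaw": 0},
    {"x": 0, "y": 0, "z": 0, "yaw": 0},
    {"x": 0, "y": 0, "z": 0, "yaw": 0},
    {"x": 0, "y": 0, "z": 0, "yaw": 0},
    {"x": 0, "y": 0, "z": 0, "yaw": 0},
    {"x": 0, "y": 0, "z": 0, "yaw": 0},
  ],
)

```text
time: 29.65
ee_pos: [0.5076, -0.3593, 0.0557]
tool_rot: [2.312, 2.127, 0.0]
wrist_force: [0.2, 0.3, -1.5]
width: 0.036
gripper_force: 25.0
```

jog_arm(
  deltas=[
    {"x": 0, "y": 0, "z": 0.4, "yaw": 0},
    {"x": 0, "y": 0, "z": 0.4, "yaw": 0},
    {"x": 0, "y": 0, "z": 0.3, "yaw": 0},
    {"x": 0, "y": 0, "z": 0.3, "yaw": 0},
    {"x": 0, "y": 0, "z": 0.3, "yaw": 0},
    {"x": 0, "y": 0, "z": 0, "yaw": 0},
    {"x": 0, "y": 0, "z": 0, "yaw": 0},
    {"x": 0, "y": 0, "z": 0, "yaw": 0},
    {"x": 0, "y": 0, "z": 0, "yaw": 0},
    {"x": 0, "y": 0, "z": 0, "yaw": 0},
  ],
)

```text
time: 30.9
ee_pos: [0.5076, -0.3593, 0.0541]
tool_rot: [2.312, 2.127, 0.0]
wrist_force: [-1.7, 1.3, 3.4]
width: 0.0355
gripper_force: 25.0
```

Contact: the vertical force went from -1.5 to +3.4 N. I'll release and lift away.

jog_arm(
  deltas=[
    {"x": 0, "y": 0, "z": 0, "yaw": 0},
    {"x": 0, "y": 0, "z": 0, "yaw": 0},
    {"x": 0, "y": 0, "z": 0, "yaw": 0},
    {"x": 0, "y": 0, "z": 0, "yaw": 0},
    {"x": 0, "y": 0, "z": 0, "yaw": 0},
    {"x": 0, "y": 0, "z": -5, "yaw": 0},
    {"x": 0, "y": 0, "z": -15, "yaw": 0},
    {"x": 0, "y": 0, "z": -30, "yaw": 0},
    {"x": 0, "y": 0, "z": -40, "yaw": 0},
    {"x": 0, "y": 0, "z": -40, "yaw": 0},
  ],
  jaw=60,
)

```text
time: 32.15
ee_pos: [0.5076, -0.3593, 0.1864]
tool_rot: [2.311, 2.126, 0.0]
wrist_force: [-0.3, -0.1, -0.2]
width: 0.0599
gripper_force: 0.0
```

jog_arm(
  deltas=[
    {"x": -30, "y": 0, "z": -20, "yaw": 0},
    {"x": -30, "y": 0, "z": 0, "yaw": 0},
    {"x": -20, "y": 0, "z": 0, "yaw": 0},
    {"x": 0, "y": 0, "z": 0, "yaw": 0},
    {"x": 0, "y": 0, "z": 0, "yaw": 0},
    {"x": 0, "y": 0, "z": 0, "yaw": 0},
    {"x": 0, "y": 0, "z": 0, "yaw": 0},
    {"x": 0, "y": 0, "z": 0, "yaw": 0},
    {"x": 0, "y": 0, "z": 0, "yaw": 0},
    {"x": 0, "y": 0, "z": 0, "yaw": 0},
  ],
)

```text
time: 33.4
ee_pos: [0.501, -0.439, 0.2039]
tool_rot: [-2.312, -2.127, -0.0]
wrist_force: [1.0, 0.3, 0.2]
width: 0.0602
gripper_force: 0.0
```

```bash
python3 - <<'E'
from h import *
s=manip.get_state();i=get_image("wrist");K=i["camera_matrix"];Rm,t=wristcam(i,s)
print(s["time"],s["ee_pos"],s["wrist_force"])
im=i["pixels"];hsv=cv2.cvtColor(im,cv2.COLOR_RGB2HSV)
# dark block mask near expected location; reproject to its top (z .056)
exp=lambda p:(lambda c:(c/c[2])[:2])(K@(Rm@np.array(p)+t))
u=exp([.5085,-.359,.056]);print("expect px",u)
m=(im.max(2)<125).astype(np.uint8)
m[int(u[1]+95):]=0
n,lab,st,_=cv2.connectedComponentsWithStats(m)
k=lab[int(u[1]),int(u[0])] or np.argmax(st[1:,4])+1
print(st[k]);c=max(cv2.findContours((lab==k).astype(np.uint8),0,2)[0],key=cv2.contourArea)
box=cv2.boxPoints(cv2.minAreaRect(c));w=np.array([ray(p,.056,K,Rm,t) for p in box]);print(w.round(4),w.mean(0))
L=cv2.cvtColor(cv2.GaussianBlur(im,(0,0),1.5),cv2.COLOR_RGB2Lab).astype(float)
P=[]  # radial rays, strongest edge near pad rim
for a in np.radians(np.arange(0,360,6)):
    q=[exp([.5085+r*np.cos(a),-.359+r*np.sin(a),.008]) for r in np.linspace(.055,.077,45)]
    q=[p for p in q if 0<p[0]<511 and 0<p[1]<u[1]+95]
    if len(q)<45: continue
    v=np.array([L[int(round(p[1])),int(round(p[0]))] for p in q]);g=np.linalg.norm(v[6:]-v[:-6],axis=1);j=g.argmax()+3
    P.append(ray(q[j],.008,K,Rm,t)[:2])
w=np.array(P);g=least_squares(lambda v:np.hypot(*(w-v[:2]).T)-v[2],[.5085,-.359,.065],loss="soft_l1",f_scale=.001);print("pad",g.x,len(P),np.median(abs(g.fun)))
E
```

```text
33.4 [ 0.50095563 -0.43895025  0.20393762] [1.0017457  0.30875082 0.22889365]
expect px [251.72934093  96.56153349]
[ 232   33   40  122 4450]
[[ 0.4845 -0.412   0.056 ]
 [ 0.4953 -0.3024  0.056 ]
 [ 0.5304 -0.3054  0.056 ]
 [ 0.523  -0.4152  0.056 ]] [ 0.50830215 -0.35873478  0.056     ]
pad [ 0.50967518 -0.358945    0.06376842] 60 0.0007365577723541239
```

```bash
python3 -c "
from bench import sign_off;print(sign_off())"
```

```text
the job is handed in; nothing more can be done
None
```

The job is handed in at about 33 s of the 70 s limit. The wedge was pushed slowly home and holds the catch open, and the block stands released on the cork pad, measured about 1.5 mm off its centre. The wedge and catch were last checked just before the block was lifted, and I saw no contact with the bench tools.

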